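# Find the balance point of a loaded drying bar and hang it level

## Robot

A 6-joint arm with a two-finger parallel gripper is mounted at the origin on the work surface. World frame = base frame: x ahead of the robot, y to its left, z up, the work surface at z = 0. Lengths are in m, angles in rad, forces in N, time in s.
With the tool pointing down it reaches from about 0.375 to 0.9 m from the base axis. Payload 3.1 kg.
Tool frame: the origin (TCP) lies midway between the tips of the shut fingers; the grasp point (between the pads) lies 19 mm behind it (pinch_z is the distance from the TCP to the grasp point, in m); y points along the fingers, z is the direction in which the jaws open and shut, and the axes are right-handed (so a half turn about y gives the same grasp; the last joint's range is limited). The gripper opens to 87 mm and grips with 3 to 60 N. Pads are 19 mm wide; open, the fingers measure 117 mm over their backs; the gripper's body (75 mm by 190 mm) begins 51 mm behind the grasp point.
Start: joints at [1.04, 0.527, 1.433, -0, 1.181, -0.178], TCP at [0.216, 0.586, 0.223] pointing down, gripper open.
Joint ranges: [-3.08, 3.08], [-0.75, 2.2], [0.22, 2.44], [-1.43, 4.57], [0, 2.65], [-2.85, 2.85]. Speed limits (rad/s): [2.79, 2.79, 3.14, 3.14, 3.14, 3.14].

## Interface

Orientations are given as a unit quaternion [x, y, z, w].
In Python, from rig import * gives the robot as it stands.
- The arm moves only by the tool drive_tool, never from a script. Its argument "plan" is a list of rows, each a list of 7 numbers: the shift along the tool's x, y, z in mm, then the turn, a rotation vector about the tool's x, y, z in degrees, then the finger opening in mm, from 0 to 87. A call has 1 to 10 rows; each row is the pose to reach, as a shift and turn from the pose commanded when the call began, along the tool's axes at that moment; what a row does not reach only later rows make up. A row lasts 1/10 s, in which the tool goes at most 50 mm and 8.59 degrees, less where a joint would pass 70% of its speed; a pose out of reach is approached as far as the arm can. A call with a gripper value outside its range is refused whole. The fingers move at their own pace and stop on an object; "newtons" is the grip in N (left out, the last holds). Time passes only in rows, so rows that repeat a pose let the fingers close. It gives the time, the measured TCP pose, the force and the opening at its end, in the units of the state.
- get_obs(): the state, without advancing time (a new reading comes with each control period).
- camera(name): name is "scene" or "top" or "wrist"; returns the picture (420x560x3 uint8, blue, green, red); there is no depth.
- get_calibration(name): a dict with "fx", "fy", "cx", "cy" (pixels), "origin" and "rotation" of the camera in the world; the wrist camera has in their place "tool_from_camera" (4x4, takes a point from camera to tool coordinates, whose origin is the TCP and whose axes are the tool frame's). Camera axes: x right, y down, z forward; pixel columns grow to the right and rows downward; lengths in m; the calibration is good to about 2 mm. A picture is of the moment at which its call begins: read the wrist's pose just before it. get_calibration takes no time and is no camera call.
- hand_in(): hands the job in, once; it reports no verdict.
Trained networks look in the newest picture that a camera, given by its name, has taken for a name from the list of things; names that differ only in an ending like _2 or _b are one class to them, and where a whole thing is asked for, a point or a joint stands for the part that bears it (a point fixed in the world has none). Each returns a list of dicts, best first, with "conf" (0 to 1); they miss things now and then, are a little off and sometimes report something else, mostly with a low value. They report only what shows in the picture. A call takes as long as a camera call.
- spot_in(camera, target): "location" ([column, row] in pixels, amid what is visible of it).
- mark_of(camera, target): "location" ([column, row] in pixels: a listed point, or the origin of a listed thing).
The state is a dict: "time": time; "q": joint angles; "joint_velocities": joint speeds; "joint_torque": joint torques, N m; "position": TCP position; "tool_rot": TCP orientation; "ft_force": force on the tool from outside, world axes, zero at the start; "moment": the same for the moment, N m; "grip_width": finger opening in m.
Only numpy, scipy, OpenCV 4.12 (cv2) and the standard library are available. Lean on these libraries where they do the work, as an engineer would, in place of code of your own. Each camera call takes 0.05 s, during which the arm holds its last target. There are 200 camera calls.

## Task

Two freshly coated sample boards of unknown weight hang from the load bar on the loading stand. Find the point where the bar lifts without tipping: hold the red grip, try lifts of a few millimetres, and slide the hanger along the bar while the bar rests on the stand, never letting the bar tip more than a few degrees or anything touch the wet boards. Then lift the bar clear, carry it level to the drying rack, set the hanger gently into the rack's fork and let go, so that the bar hangs there level and still, and leave the other things on the table alone.

Things in the scene. Friction and masses are not known exactly. Their poses are not given: they have to be found in the camera images.
- loadstand: Loading stand, fixed: two grey posts 390 mm apart along its y, 16 mm thick, each with a black U saddle on top, open upwards. Origin on the table midway between the posts, z up, y along the bar. Saddle floors 150 mm up, inner gap 24 mm along x, cheeks up to 175 mm above the table. Feet 160 mm long in x, 12 mm high.
- loadbar: Load bar: square aluminium tube 20 x 20 x 450 mm along its y, in the two saddles; 30 mm end caps stop it lengthwise (about 12 mm play each way). Origin on the tube's axis at its middle, z up. With its load 0.5 to 0.9 kg. Its balance point is within 45 mm of its middle, unknown. Hung off balance by d it tips by about d / 85 mm (rad), heavy side down.
- bar_left (a point): Point on the load bar's axis 195 mm to +y of its middle, over the left saddle (at 160 mm height when resting).
- bar_right (a point): Point on the load bar's axis 195 mm to -y of its middle, over the right saddle (at 160 mm height when resting).
- board_left: Sample board with wet sand-coloured coat, clipped firmly under the bar: 12 x 110 x 90 mm (x, y, z of the bar). Origin at its middle, 110 mm to +y and 64.5 mm below the bar's origin. Weighs 0.1 to 0.32 kg, unknown.
- board_right: Sample board with wet blue-grey coat, same size and clipped the same way at -y (origin 110 mm to -y and 64.5 mm below the bar's origin). Weighs 0.1 to 0.32 kg, unknown.
- collar (a joint): Position (m) of the yellow collar along the bar: 0 at the middle, positive to the bar's +y, travel -0.075 to 0.075. It slides stiffly (about 1.6 N) and stays where left; a light press down keeps the bar from coming along. The hanger stands on it on a freely swivelling pin, axis along the bar's x, 40 mm above the bar's axis. Collar and hanger together weigh 0.11 kg.
- hanger_grip (a point): Middle of the hanger's red grip, a block 16 mm (x) x 22 mm (y) x 50 mm high, whole height free above a steel cross-piece; 132 mm above the bar's axis (92 mm above the swivel). z up along the hanger, y along the bar.
- hanger_cross (a point): Centre of the underside of the hanger's steel cross-piece (14 mm along x, 56 mm along y, 8 mm thick), 37 mm below hanger_grip. Below it a round stem of 10 mm diameter runs down 45 mm to the top of the yellow collar's lugs.
- dryrack: Drying rack, fixed: base plate 200 x 240 x 12 mm, grey mast 115 mm to +x of the fork seat, forked arm at 275 mm height. Origin on the table under the fork seat, z up; the fork opens towards its -x.
- rack_seat (a point): Fork seat: midway between the two prongs, on their top faces (275 mm up), axes as the rack's. Prongs run along x, 24 mm apart inside, 10 mm wide and thick, from 35 mm before to 50 mm behind this point, with an orange lip 6 mm high at each tip. The stem goes in between them from the -x side and the cross-piece lies across both.
- margin_trowel: Bystander: small trowel, teal handle, steel blade, 210 mm long, lying on the rack's base.
- pigment_jar: Bystander: jar with red cap, 48 mm across, 60 mm high, standing in front of the loading stand.
- pail_black: Bystander: black lidded pail, 117 mm across, 110 mm high.
- tub_white: Bystander: white lidded tub, 95 mm across, 85 mm high.
- trowel: Bystander: finishing trowel, steel blade 280 x 100 mm, teal handle.
- sanding_block: Bystander: cork sanding block 110 x 65 x 24 mm.

How it is judged:
On the way:
1. the load bar is lifted clear of both saddles and hangs level (within 4 degrees) for half a second (z of each of bar_left, bar_right in the frame of loadstand above 0.18 m and contact force between loadbar and loadstand below 0.1 N and contact force between loadbar and dryrack below 0.1 N and angle between loadbar's own z axis and vertical below 0.07 rad), for 0.5 s.
At the end, for the whole second after the job is handed in: The hanger's cross-piece lies on both prongs of the rack's fork (within 25 mm of the seat sideways, 5 mm in height), released; the bar hangs from it free of the stand, level within 4 degrees (0.07 rad) and still (below 0.03 m/s and 0.15 rad/s) (angle between loadbar's own z axis and vertical below 0.07 rad and horizontal distance between hanger_cross and rack_seat below 0.025 m and z of hanger_cross in the frame of rack_seat between -0.004 and 0.005 m and contact force between loadbar and dryrack above 2 N and contact force between loadbar and loadstand below 0.1 N and linear speed of loadbar below 0.03 m/s and angular speed of loadbar below 0.15 rad/s); the robot touches nothing.
It fails at once if the load bar tips more than 9 degrees (angle between loadbar's own z axis and vertical above 0.16 rad).
It fails at once if a wet board is touched by anything (more than 0.5 N) (contact force between any of board_left, board_right and anything else above 0.5 N).
It fails at once if the load is forced onto the rack with more than 25 N, or against the stand with more than 40 N (contact force between loadbar and dryrack above 25 N or contact force between loadbar and loadstand above 40 N).
It fails at once if a bystander is pushed more than 20 mm (distance of any of margin_trowel, pigment_jar, pail_black, tub_white, trowel, sanding_block from where it was at the start of the episode above 0.02 m).
It also fails if it takes over 72 s, if anything falls off the work surface, if the arm or the gripper's body presses on something with over 40 N, if the wrist force passes 120 N, or if a joint passes its speed limit or range.

## Working session

There is one attempt and no reset: what is moved stays moved. The work goes in short steps, Python scripts to look and compute and a tool call to move; the robot and the scene stay as the last step left them, time stands still between calls to the robot, and variables do not carry over. Pictures are saved under pics/ and viewed, about 8 in all and at most 12, crops included, and the job is handed in when it is done.

Besides the shell and the picture viewer there is one more tool, called after ">>>" as a command line: name --pt "numbers of a row" for each row, then --argument value for the rest. drive_tool: Moves the arm, as the interface text tells. Its arguments: {"type":"object","properties":{"plan":{"type":"array","items":{"type":"array","items":{"type":"number"}}},"newtons":{"type":"number"}},"required":["plan"]}

```bash
ls; mkdir -p pics
cat > h.py <<'E'
from rig import *
import numpy as np, cv2
from scipy.spatial.transform import Rotation as R
def ray(cam,px,ob=None):
    c=get_calibration(cam)
    d=np.array([(px[0]-c["cx"])/c["fx"],(px[1]-c["cy"])/c["fy"],1.])
    if "origin" in c: o,r=np.array(c["origin"]),np.array(c["rotation"])
    else:
        T=np.array(c["tool_from_camera"]); ob=ob or get_obs(); Q=R.from_quat(ob["tool_rot"]).as_matrix()
        r=Q@T[:3,:3]; o=np.array(ob["position"])+Q@T[:3,3]
    return o,r@d
def atz(cam,px,z,ob=None):
    o,d=ray(cam,px,ob); return o+d*(z-o[2])/d[2]
def meet(rays):
    A=0;b=0
    for o,d in rays:
        d=d/np.linalg.norm(d);P=np.eye(3)-np.outer(d,d);A=A+P;b=b+P@o
    return np.linalg.solve(A,b)
E
python3 - <<'E'
from h import *
ims={c:camera(c) for c in("scene","top")}
for c in ims: cv2.imwrite(f"pics/{c}0.png",ims[c])
o=get_obs();print(o)
for t in["hanger_grip","hanger_cross","bar_left","bar_right","rack_seat","loadstand","dryrack","loadbar"]:
    try:
        a={c:mark_of(c,t)[:1] for c in ims}
        print(t,a)
        if all(a.values()): print(meet([ray(c,a[c][0]["location"]) for c in ims]).round(4))
    except Exception as e: print(t,e)
for c in ims:
    k=get_calibration(c);print(c,k)
E
```

```text
pics
{'time': 0.1, 'q': array([ 1.03947688e+00,  5.28334543e-01,  1.43375491e+00, -2.01242108e-05,
        1.18141814e+00, -1.78510398e-01]), 'joint_velocities': array([ 0.00083448, -0.00030405, -0.00524499,  0.00062916, -0.00067315,
       -0.00037275]), 'joint_torque': array([ 3.13200126e-04, -4.40983915e+01, -1.77150661e+01,  6.35150378e-02,
        5.33999281e-02, -4.23861309e-05]), 'position': array([0.21560701, 0.58593722, 0.22169938]), 'tool_rot': array([ 0.69677049, -0.12431729,  0.12385907, -0.69549624]), 'ft_force': array([ 0.88695691, -0.13458435, -0.37287181]), 'moment': array([ 0.04053219, -0.0475444 , -0.0246455 ]), 'grip_width': 0.08728739080389657}
hanger_grip {'scene': [{'location': [244.8, 187.6], 'conf': 0.72}], 'top': [{'location': [286.4, 244.0], 'conf': 0.44}]}
hanger_grip matmul: Input operand 1 has a mismatch in its core dimension 0, with gufunc signature (n?,k),(k,m?)->(n?,m?) (size 3 is different from 4)
hanger_cross {'scene': [{'location': [248.4, 194.2], 'conf': 0.7}], 'top': [{'location': [286.6, 242.1], 'conf': 0.62}]}
hanger_cross matmul: Input operand 
[... 1477 characters left out ...]
[254.4, 205.9], 'conf': 0.7}], 'top': [{'location': [278.5, 247.0], 'conf': 0.85}]}
loadbar matmul: Input operand 1 has a mismatch in its core dimension 0, with gufunc signature (n?,k),(k,m?)->(n?,m?) (size 3 is different from 4)
scene {'fx': 447.8493532846581, 'fy': 447.8493532846581, 'cx': 277.50539852678526, 'cy': 204.874877567002, 'origin': array([ 0.85187229, -0.59199067,  1.30080378]), 'rotation': array([ 0.93729925,  0.21337103, -0.06409047, -0.26802113])}
top {'fx': 500.246684947296, 'fy': 500.246684947296, 'cx': 283.28277331718374, 'cy': 215.55346064975367, 'origin': array([0.36162509, 0.00349261, 1.47989605]), 'rotation': array([-0.70215345,  0.70820487, -0.05363727,  0.05049189])}
```

```bash
sed -i 's/np.array(c\["rotation"\])/R.from_quat(c["rotation"]).as_matrix()/' h.py
python3 - <<'E'
from h import *
P={"hanger_grip":([244.8,187.6],[286.4,244.0]),"hanger_cross":([248.4,194.2],[286.6,242.1]),"bar_left":([285.1,160.5],[205.9,249.7]),"bar_right":([218.9,256.9],[351.6,261.1]),"rack_seat":([305,226],[301.7,168.5]),"loadbar":([254.4,205.9],[278.5,247.0]),"loadstand":([253.5,229.8],[279.8,254.2]),"dryrack":([305.6,227.4],[299.5,194.1])}
Z={"bar_left":.16,"bar_right":.16,"loadbar":.16,"loadstand":0,"dryrack":0,"rack_seat":.275,"hanger_grip":.292,"hanger_cross":.255}
for n,(a,b) in P.items(): print(n,meet([ray("scene",a),ray("top",b)]).round(3),atz("scene",a,Z[n]).round(3),atz("top",b,Z[n]).round(3))
a=cv2.imread("pics/scene0.png")[80:330,130:430];b=cv2.imread("pics/top0.png")[120:330,160:440]
a=cv2.resize(a,None,fx=2,fy=2,interpolation=cv2.INTER_CUBIC);b=cv2.resize(b,None,fx=2.2,fy=2.2,interpolation=cv2.INTER_CUBIC)
cv2.imwrite("pics/a.png",a);cv2.imwrite("pics/b.png",b)
E
```

```text
hanger_grip [ 0.468 -0.011  0.287] [ 0.468 -0.015  0.292] [ 0.469 -0.009  0.292]
hanger_cross [ 0.476 -0.011  0.259] [ 0.474 -0.01   0.255] [ 0.477 -0.01   0.255]
bar_left [0.476 0.208 0.151] [0.486 0.208 0.16 ] [0.468 0.202 0.16 ]
bar_right [ 0.446 -0.178  0.137] [ 0.463 -0.179  0.16 ] [ 0.435 -0.182  0.16 ]
rack_seat [ 0.66  -0.048  0.276] [ 0.662 -0.045  0.275] [ 0.658 -0.049  0.275]
loadbar [0.475 0.011 0.163] [0.475 0.014 0.16 ] [0.474 0.01  0.16 ]
loadstand [0.466 0.008 0.013] [0.463 0.015 0.   ] [0.466 0.007 0.   ]
dryrack [ 0.63  -0.03   0.208] [0.615 0.097 0.   ] [ 0.646 -0.053  0.   ]
```

View pics/a.png

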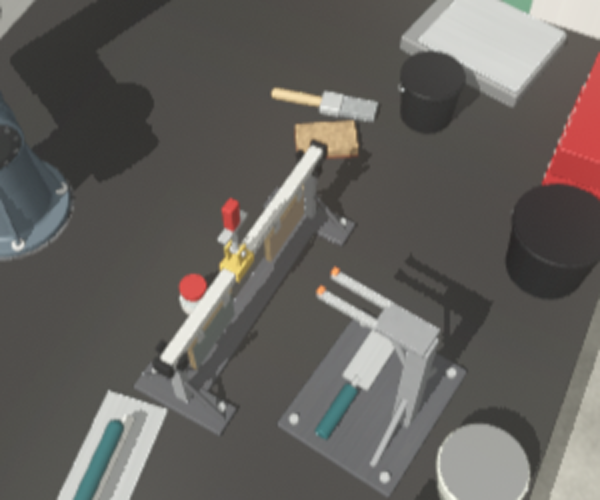

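View pics/b.png

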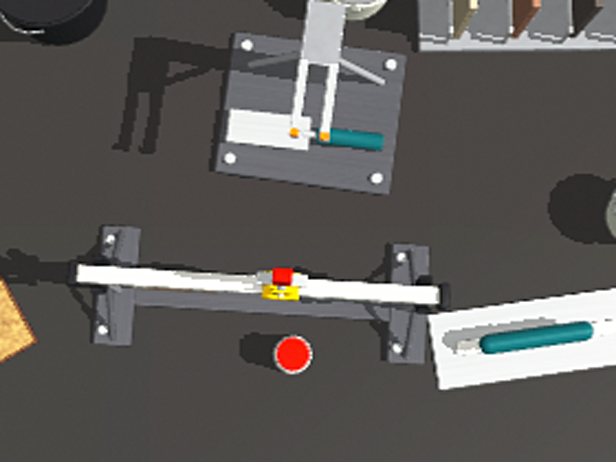

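Pictures: the stand and bar are centre-left with the red grip at about (231,215) in the scene crop and (283,275) in the top crop. The rack is to +x, with its fork tips at (295,132) and (325,136) in the top crop. The jar is in front of the bar.

Run:
```python
from h import *
o=get_obs();print(R.from_quat(o["tool_rot"]).as_matrix().round(3))
T=np.array(get_calibration("wrist")["tool_from_camera"]);print(T.round(3))
f=lambda x,y:(160+x/2.2,120+y/2.2)
for n,p,z in[("barL",(78,272),.17),("barR",(440,295),.17),("plate",(236,33),.012),("plate",(405,55),.012),("plate",(217,170),.012),("plate",(390,192),.012),("tipL",(295,132),.278),("tipR",(325,136),.278),("prongLback",(305,65),.275),("prongRback",(333,67),.275)]: print(n,atz("top",f(*p),z).round(4)[:2])
for c in("scene","top"):
    im=cv2.imread(f"pics/{c}0.png").astype(int); m=((im[...,2]>130)&(im[...,1]<70)&(im[...,0]<70)).astype(np.uint8)
    n,l,s,ce=cv2.connectedComponentsWithStats(m)
    for i in range(1,n):
        if 10<s[i,4]<1000: print(c,s[i],ce[i].round(1),[atz(c,ce[i],z).round(4)[:2] for z in(.292,.317)])
```

```text
[[ 0.938 -0.     0.346]
 [-0.346  0.     0.938]
 [-0.    -1.     0.   ]]
[[ 0.002  0.968  0.25  -0.069]
 [-0.    -0.25   0.968 -0.163]
 [ 1.    -0.002 -0.    -0.   ]
 [ 0.     0.     0.     1.   ]]
barL [0.4835 0.2279]
barR [ 0.4524 -0.2032]
plate [0.8274 0.0424]
plate [ 0.7942 -0.1903]
plate [0.6353 0.069 ]
plate [ 0.6031 -0.1649]
tipL [ 0.6281 -0.03  ]
tipR [ 0.6232 -0.0634]
prongLback [ 0.7059 -0.0423]
prongRback [ 0.7034 -0.0739]
scene [401 153  45  31 570] [423.  167.6] [array([0.8864, 0.2591]), array([0.8856, 0.238 ])]
scene [245 183   4  11  15] [246.4 187.9] [array([ 0.4728, -0.0142]), array([ 0.4822, -0.0285])]
top [284 242  10   8  59] [287.8 244.9] [array([ 0.4672, -0.0128]), array([ 0.465 , -0.0124])]
top [286 274  14  14 158] [292.5 280.5] [array([ 0.3831, -0.0229]), array([ 0.3827, -0.0224])]
```

>>> drive_tool --pt "0 -50 0 0 0 0 87" --pt "20 -100 -20 0 -8 0 87" --pt "441 -170 -474 0 -16 0 87" --pt "441 -170 -474 0 -16 0 87" --pt "441 -170 -474 0 -16 0 87" --pt "441 -170 -474 0 -16 0 87" --pt "441 -170 -474 0 -16 0 87" --pt "441 -170 -474 0 -16 0 87" --pt "441 -170 -474 0 -16 0 87" --pt "441 -170 -474 0 -16 0 87"

```text
time: 1.9
position: [0.3793, 0.1959, 0.3654]
tool_rot: [-0.707, 0.025, -0.026, 0.707]
ft_force: [1.1, 0.5, 0.8]
grip_width: 0.0869
```

>>> drive_tool --pt "102 -25 -201 0 0 0 87" --pt "102 -25 -201 0 0 0 87" --pt "102 -25 -201 0 0 0 87" --pt "102 -25 -201 0 0 0 87" --pt "102 -25 -201 0 0 0 87" --pt "102 -25 -201 0 0 0 87" --pt "102 -25 -201 0 0 0 87" --pt "102 -25 -201 0 0 0 87"

```text
time: 2.7
position: [0.4652, -0.0092, 0.3896]
tool_rot: [-0.706, 0.026, -0.025, 0.707]
ft_force: [-1.5, 0.5, 0.6]
grip_width: 0.0871
```

Run:
```python
from h import *
o=get_obs();im=camera("wrist");cv2.imwrite("pics/w1.png",im)
print(o["position"],R.from_quat(o["tool_rot"]).as_matrix().round(3),o["ft_force"],get_calibration("wrist")["fx"])
z={"hanger_grip":.292,"hanger_cross":.255,"bar_left":.16,"bar_right":.16,"rack_seat":.275,"loadbar":.16}
for t in z:
    a=mark_of("wrist",t)[:1]
    if a: print(t,a,atz("wrist",a[0]["location"],z[t],o).round(4))
im=im.astype(int);m=((im[...,2]>110)&(im[...,1]<70)&(im[...,0]<70)).astype(np.uint8)
n,l,s,ce=cv2.connectedComponentsWithStats(m)
for i in range(1,n):
    if s[i,4]>80: print(s[i],ce[i].round(1),[atz("wrist",ce[i],z,o).round(4)[:2] for z in(.292,.317)])
```

```text
[ 0.46522603 -0.00915666  0.38961829] [[ 0.997 -0.001  0.072]
 [-0.072  0.001  0.997]
 [-0.001 -1.     0.001]] [-1.50912173  0.45842839  0.57829588] 360.87180155942343
hanger_grip [{'location': [278.5, 213.4], 'conf': 0.91}] [ 0.4671 -0.0128  0.292 ]
hanger_cross [{'location': [280.6, 204.5], 'conf': 0.81}] [ 0.4695 -0.0116  0.255 ]
bar_left [{'location': [483.5, 181.6], 'conf': 0.73}] [0.4836 0.2113 0.16  ]
bar_right [{'location': [131.3, 180.0], 'conf': 0.8}] [ 0.4529 -0.1759  0.16  ]
rack_seat [{'location': [279.6, 205.1], 'conf': 0.43}] [ 0.465 -0.012  0.275]
loadbar [{'location': [301.5, 180.1], 'conf': 0.71}] [0.467 0.011 0.16 ]
[248  94  33  33 831] [263.8 109.9] [array([ 0.3918, -0.0172]), array([ 0.3922, -0.016 ])]
[ 263  197   32   36 1050] [278.6 215. ] [array([ 0.4683, -0.0129]), array([ 0.4614, -0.012 ])]
```

View pics/w1.png

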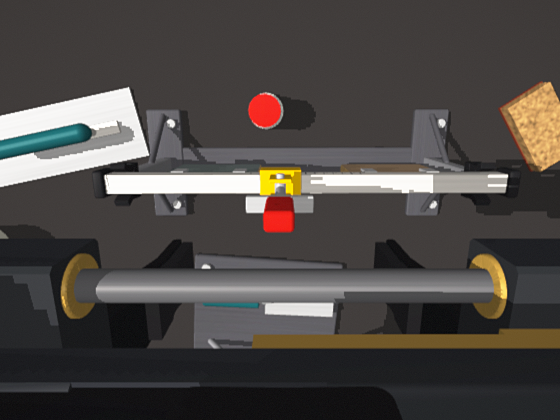

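>>> drive_tool --pt "1.5 30 -3 0 0 0 87" --pt "1.5 70 -3 0 0 0 87" --pt "1.5 100 -3 0 0 0 70" --pt "1.5 116 -3 0 0 0 60" --pt "1.5 116 -3 0 0 0 40" --pt "1.5 116 -3 0 0 0 0" --pt "1.5 116 -3 0 0 0 0" --pt "1.5 116 -3 0 0 0 0" --pt "1.5 116 -3 0 0 0 0" --pt "1.5 116 -3 0 0 0 0" --newtons 40

```text
time: 4.05
position: [0.4675, -0.0134, 0.2744]
tool_rot: [0.707, -0.026, 0.026, -0.707]
ft_force: [-0.3, -0.0, -0.6]
grip_width: 0.0311
```

>>> drive_tool --pt "0 0 0 0 0 0 0" --pt "0 0 0 0 0 0 0"

```text
time: 4.25
position: [0.4674, -0.0132, 0.2741]
tool_rot: [-0.707, 0.026, -0.026, 0.707]
ft_force: [-0.5, -0.6, 2.0]
grip_width: 0.0215
```

```bash
cat >> h.py <<'E'
def look(tag):
    o=get_obs();print(tag,"t",round(o["time"],2),"pos",o["position"].round(4),"f",o["ft_force"].round(2),"m",o["moment"].round(3),"w",round(o["grip_width"],4))
    for c in("scene","top","wrist"):
        im=camera(c);cv2.imwrite(f"pics/{tag}_{c}.png",im)
        for t in("bar_left","bar_right","hanger_cross"):
            a=mark_of(c,t)[:1]
            if a: print(c,t,a[0]["location"],a[0]["conf"])
E
python3 -c "
from h import *
look('g')"
```

```text
g t 4.25 pos [ 0.4674 -0.0132  0.2741] f [-0.46 -0.55  2.01] m [ 0.151  0.08  -0.   ] w 0.0215
scene bar_left [286.7, 159.4] 0.89
scene bar_right [218.5, 257.8] 0.82
scene hanger_cross [244.7, 196.7] 0.47
top bar_left [203.6, 244.6] 0.6
top bar_right [350.0, 256.7] 0.89
wrist bar_left [302.6, 173.7] 0.35
wrist bar_right [71.5, 204.6] 0.87
wrist hanger_cross [285.4, 247.7] 0.85
```

>>> drive_tool --pt "0 -2 0 0 0 0 0" --pt "0 -4 0 0 0 0 0" --pt "0 -6 0 0 0 0 0" --pt "0 -8 0 0 0 0 0" --pt "0 -8 0 0 0 0 0" --pt "0 -8 0 0 0 0 0"

```text
time: 5.45
position: [0.4669, -0.0133, 0.2816]
tool_rot: [-0.707, 0.026, -0.026, 0.707]
ft_force: [-0.4, 0.7, -6.5]
grip_width: 0.0213
```

```bash
cat >> h.py <<'E'
def force(n=8):
    F=[]
    for i in range(n): camera("wrist");o=get_obs();F.append(np.r_[o["ft_force"],o["moment"]])
    print("mean F",np.mean(F,0).round(3),"sd",np.std(F,0).round(2))
E
python3 -c "
from h import *
look('l1');force()
w=[np.hstack([cv2.imread(f'pics/{k}_scene.png')[110:310,180:380],cv2.resize(cv2.imread(f'pics/{k}_wrist.png')[80:280],(400,143))[:,:].copy() if 0 else cv2.resize(cv2.imread(f'pics/{k}_wrist.png'),(267,200))]) for k in('g','l1')]
cv2.imwrite('pics/cmp.png',cv2.resize(np.vstack(w),None,fx=1.5,fy=1.5,interpolation=cv2.INTER_CUBIC))"
```

```text
l1 t 5.45 pos [ 0.4669 -0.0133  0.2816] f [-0.38  0.75 -6.55] m [0.084 0.11  0.045] w 0.0213
scene bar_left [285.9, 158.7] 0.75
scene bar_right [216.4, 253.5] 0.96
scene hanger_cross [247.8, 192.1] 0.63
top bar_left [203.7, 245.5] 0.8
top bar_right [353.4, 255.7] 0.83
wrist bar_left [557.2, 199.4] 0.74
wrist bar_right [67.4, 206.8] 0.66
wrist hanger_cross [284.1, 252.6] 0.76
mean F [-0.461  0.07  -6.063  0.071  0.136  0.063] sd [0.34 0.38 0.33 0.03 0.01 0.02]
```

View pics/cmp.png

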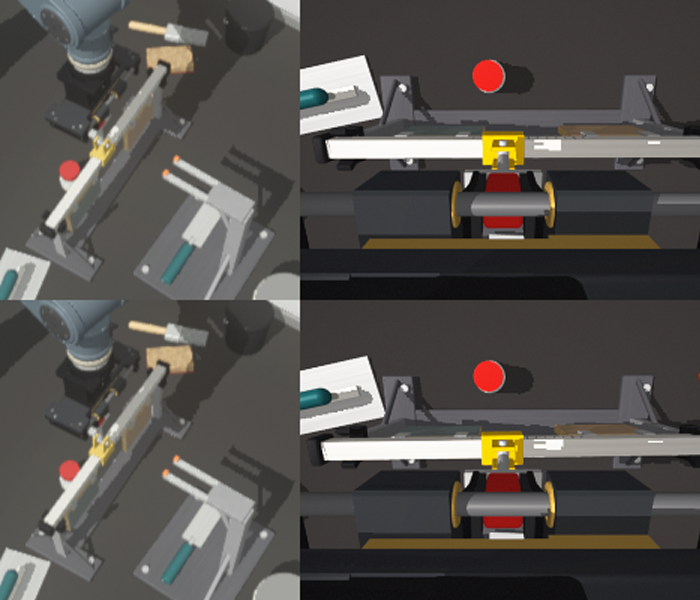

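```bash
cat >> h.py <<'E'
def tilt(im,x0=.010,v=0):
    """slope of the bar in tool frame from the lower edge of the bright band (wrist); + = left end up"""
    c=get_calibration("wrist");T=np.array(c["tool_from_camera"]);g=cv2.GaussianBlur(cv2.cvtColor(im,cv2.COLOR_BGR2GRAY),(5,1),0).astype(float)
    P=[]
    for u in list(range(60,240,4))+list(range(325,550,4)):
        d=np.diff(g[180:240,u]);i=int(np.argmin(d))
        if d[i]>-25 or i<1 or i>len(d)-2: continue
        a,b,e=d[i-1:i+2];r=180+i+.5+.5*(a-e)/(a-2*b+e)
        q=T[:3,:3]@np.array([(u-c["cx"])/c["fx"],(r-c["cy"])/c["fy"],1]);p=T[:3,3]+q*(x0-T[0,3])/q[0];P.append((u,r,p[1],p[2]))
    P=np.array(P);k=np.ones(len(P),bool)
    for _ in range(5):
        f=np.polyfit(P[k,3],P[k,2],1);e=abs(np.polyval(f,P[:,3])-P[:,2]);k=e<max(2.5*np.median(e[k]),.0004)
    if v: print(P[::8].round(3))
    return -f[0],k.sum(),len(P),P[k,2].mean().round(4),e[k].std()
def tl(tag):
    o=get_obs();im=camera("wrist");cv2.imwrite(f"pics/{tag}.png",im);s=tilt(im);print(tag,"tilt",s[0].round(4),s[1:]);return s
E
python3 -c "
from h import *
for k in('g','l1'): print(k,tilt(cv2.imread(f'pics/{k}_wrist.png'),v=1))"
```

```text
[[ 6.00000e+01  2.21450e+02  1.04000e-01 -1.72000e-01]
 [ 9.20000e+01  2.21403e+02  1.04000e-01 -1.47000e-01]
 [ 1.24000e+02  2.21423e+02  1.04000e-01 -1.23000e-01]
 [ 1.56000e+02  2.20486e+02  1.06000e-01 -9.90000e-02]
 [ 1.88000e+02  2.20809e+02  1.05000e-01 -7.40000e-02]
 [ 2.20000e+02  2.20946e+02  1.04000e-01 -4.90000e-02]
 [ 3.37000e+02  1.98454e+02  1.81000e-01  5.30000e-02]
 [ 3.69000e+02  2.20375e+02  1.05000e-01  6.60000e-02]
 [ 4.01000e+02  2.20351e+02  1.05000e-01  9.10000e-02]
 [ 4.33000e+02  2.20333e+02  1.05000e-01  1.16000e-01]
 [ 4.65000e+02  2.20306e+02  1.05000e-01  1.41000e-01]
 [ 4.97000e+02  2.20307e+02  1.05000e-01  1.65000e-01]
 [ 5.29000e+02  2.20299e+02  1.05000e-01  1.90000e-01]]
g (np.float64(-0.0027221604371131932), np.int64(89), 102, np.float64(0.1045), np.float64(0.00020174624013867047))
[[ 6.00000e+01  2.23967e+02  9.70000e-02 -1.68000e-01]
 [ 9.20000e+01  2.23502e+02  9.80000e-02 -1.45000e-01]
 [ 1.24000e+02  2.23313e+02  9.90000e-02 -1.21000e-01]
 [ 1.56000e+02  2.28101e+02  8.60000e-02 -9.20000e-02]
 [ 1.88000e+02  2.22414e+02  1.01000e-01 -7.30000e-02]
 [ 2.20000e+02  2.21508e+02  1.03000e-01 -4.90000e-02]
 [ 3.37000e+02  2.20375e+02  1.05000e-01  4.20000e-02]
 [ 3.69000e+02  2.19295e+02  1.08000e-01  6.70000e-02]
 [ 4.01000e+02  2.18773e+02  1.09000e-01  9.30000e-02]
 [ 4.33000e+02  2.18342e+02  1.10000e-01  1.18000e-01]
 [ 4.65000e+02  2.17897e+02  1.12000e-01  1.44000e-01]
 [ 4.97000e+02  2.17381e+02  1.13000e-01  1.70000e-01]
 [ 5.29000e+02  2.17103e+02  1.13000e-01  1.96000e-01]]
l1 (np.float64(-0.046250772845968215), np.int64(82), 102, np.float64(0.1057), np.float64(0.0001740276762683478))
```

>>> drive_tool --pt "0 3 0 0 0 0 0" --pt "0 6 0 0 0 0 0" --pt "0 8 0 0 0 0 0" --pt "0 8.5 0 0 0 0 0" --pt "0 8.5 0 0 0 0 0"

```text
time: 6.95
position: [0.4676, -0.0135, 0.2741]
tool_rot: [0.707, -0.026, 0.026, -0.706]
ft_force: [-1.7, 0.6, 2.1]
grip_width: 0.0216
```

Light press of about 2 N; now slide the collar +y by 40 mm.

>>> drive_tool --pt "0 0.5 5 0 0 0 0" --pt "0 0.5 10 0 0 0 0" --pt "0 0.5 16 0 0 0 0" --pt "0 0.5 22 0 0 0 0" --pt "0 0.5 28 0 0 0 0" --pt "0 0.5 34 0 0 0 0" --pt "0 0.5 38 0 0 0 0" --pt "0 0.5 40 0 0 0 0" --pt "0 0.5 40 0 0 0 0"

```text
time: 7.85
position: [0.4706, 0.0267, 0.274]
tool_rot: [0.707, -0.025, 0.026, -0.706]
ft_force: [-2.4, -1.5, 5.1]
grip_width: 0.0215
```

```bash
python3 -c "
from h import *
o=get_obs();print(o['position'],o['ft_force'])
tl('s1')"
```

```text
[0.47060254 0.02669381 0.27402449] [-2.42879715 -1.49313553  5.07116012]
s1 tilt 0.0022 (np.int64(65), 101, np.float64(0.106), np.float64(0.00010754977883840414))
```

>>> drive_tool --pt "0 -2 0 0 0 0 0" --pt "0 -4 0 0 0 0 0" --pt "0 -6 0 0 0 0 0" --pt "0 -8 0 0 0 0 0" --pt "0 -8 0 0 0 0 0" --pt "0 -8 0 0 0 0 0"

```text
time: 8.5
position: [0.4702, 0.0266, 0.2807]
tool_rot: [-0.707, 0.026, -0.026, 0.707]
ft_force: [1.0, 0.1, -6.8]
grip_width: 0.0215
```

```bash
python3 -c "
from h import *
o=get_obs();print(o['position'],o['ft_force'])
tl('l2');force(6);tl('l2b')
for c in('top','wrist'):
    camera(c)
    for t in('bar_left','bar_right','hanger_cross'): print(c,t,mark_of(c,t)[:1])"
```

```text
[0.47022958 0.02656643 0.28067499] [ 0.97841385  0.14054244 -6.75977628]
l2 tilt 0.0293 (np.int64(72), 102, np.float64(0.1044), np.float64(0.00013645837969303895))
mean F [-0.272 -0.05  -7.158  0.029  0.008  0.009] sd [0.46 0.38 0.51 0.03 0.04 0.03]
l2b tilt 0.0304 (np.int64(75), 102, np.float64(0.1044), np.float64(0.00016437443195119439))
top bar_left [{'location': [201.8, 244.3], 'conf': 0.62}]
top bar_right [{'location': [351.4, 256.4], 'conf': 0.58}]
top hanger_cross []
wrist bar_left [{'location': [521.1, 206.2], 'conf': 0.69}]
wrist bar_right [{'location': [30.3, 202.0], 'conf': 0.89}]
wrist hanger_cross [{'location': [283.9, 251.3], 'conf': 0.9}]
```

>>> drive_tool --pt "0 -1 0 0 0 0 0" --pt "0 -2 0 0 0 0 0" --pt "0 -3 0 0 0 0 0" --pt "0 -3 0 0 0 0 0" --pt "0 -3 0 0 0 0 0"

```text
time: 9.8
position: [0.4703, 0.0265, 0.2839]
tool_rot: [0.707, -0.026, 0.026, -0.707]
ft_force: [-0.9, -0.5, -7.5]
grip_width: 0.0217
```

```bash
python3 -c "
from h import *
tl('l3');force(4);tl('l3b')"
```

```text
l3 tilt 0.0437 (np.int64(71), 102, np.float64(0.1045), np.float64(0.00016155204990827988))
mean F [ 3.100e-01  2.560e-01 -7.065e+00  1.300e-02  1.700e-02  7.000e-03] sd [0.26 0.22 0.12 0.02 0.01 0.01]
l3b tilt 0.0435 (np.int64(76), 102, np.float64(0.1044), np.float64(0.00017782451570544169))
```

>>> drive_tool --pt "0 4 0 0 0 0 0" --pt "0 8 0 0 0 0 0" --pt "0 10 0 0 0 0 0" --pt "0 11 0 0 0 0 0" --pt "0 11 -2 0 0 0 0" --pt "0 11 -4 0 0 0 0" --pt "0 11 -6 0 0 0 0" --pt "0 11 -6 0 0 0 0"

```text
time: 10.9
position: [0.47, 0.0206, 0.274]
tool_rot: [-0.706, 0.026, -0.026, 0.707]
ft_force: [-2.8, 1.6, 5.7]
grip_width: 0.0219
```

```bash
python3 -c "
from h import *
print(get_obs()['position']);tl('s2')"
```

```text
[0.46997538 0.02063773 0.27402804]
s2 tilt -0.0018 (np.int64(92), 102, np.float64(0.1065), np.float64(0.00012567328908838894))
```

>>> drive_tool --pt "0 -2 0 0 0 0 0" --pt "0 -4 0 0 0 0 0" --pt "0 -6 0 0 0 0 0" --pt "0 -8 0 0 0 0 0" --pt "0 -10 0 0 0 0 0" --pt "0 -10 0 0 0 0 0" --pt "0 -10 0 0 0 0 0"

```text
time: 11.65
position: [0.4698, 0.0206, 0.2828]
tool_rot: [0.707, -0.026, 0.026, -0.707]
ft_force: [0.4, -0.3, -6.9]
grip_width: 0.0216
```

```bash
python3 -c "
from h import *
print(get_obs()['position']);tl('l4');force(4);tl('l4b')"
```

```text
[0.4698081  0.02056713 0.28280173]
l4 tilt -0.01 (np.int64(84), 102, np.float64(0.1048), np.float64(0.00013907831179910666))
mean F [-0.01   0.113 -7.149  0.025  0.029  0.013] sd [0.63 0.7  0.32 0.04 0.02 0.02]
l4b tilt -0.01 (np.int64(83), 102, np.float64(0.1048), np.float64(0.00013943922569780164))
```

>>> drive_tool --pt "0 -2 0 0 0 0 0" --pt "0 -4 0 0 0 0 0" --pt "0 -6 0 0 0 0 0" --pt "0 -8 0 0 0 0 0" --pt "0 -8 0 0 0 0 0" --pt "0 -8 0 0 0 0 0"

```text
time: 12.55
position: [0.4698, 0.0206, 0.2909]
tool_rot: [0.707, -0.026, 0.026, -0.707]
ft_force: [0.1, 0.0, -7.3]
grip_width: 0.0216
```

```bash
python3 -c "
from h import *
tl('l5');force(2);tl('l5b')"
```

```text
l5 tilt -0.01 (np.int64(82), 102, np.float64(0.1049), np.float64(0.00013312716519667337))
mean F [ 2.190e-01 -7.230e-01 -7.607e+00 -2.000e-03  9.000e-03 -1.000e-03] sd [0.22 0.27 0.32 0.02 0.01 0.01]
l5b tilt -0.01 (np.int64(81), 102, np.float64(0.1049), np.float64(0.00014118599174800574))
```

>>> drive_tool --pt "0 -3 0 0 0 0 0" --pt "0 -8 0 0 0 0 0" --pt "0 -14 0 0 0 0 0" --pt "0 -20 0 0 0 0 0" --pt "0 -25 0 0 0 0 0" --pt "0 -28 0 0 0 0 0" --pt "0 -28 0 0 0 0 0" --pt "0 -28 0 0 0 0 0" --pt "0 -28 0 0 0 0 0" --pt "0 -28 0 0 0 0 0"

```text
time: 13.75
position: [0.4696, 0.0206, 0.3185]
tool_rot: [-0.707, 0.026, -0.026, 0.707]
ft_force: [-0.5, 0.0, -6.7]
grip_width: 0.0216
```

```bash
python3 -c "
from h import *
tl('l6')
o=get_obs();M=R.from_quat(o['tool_rot']).as_matrix();print(o['time'],o['position'],M.round(4))
im=camera('top');cv2.imwrite('pics/top6.png',im);print(mark_of('top','rack_seat')[:1])
s=camera('scene');cv2.imwrite('pics/scene6.png',s);a=mark_of('scene','rack_seat')[:1];print(a,a and atz('scene',a[0]['location'],.275))
hs=cv2.cvtColor(im,cv2.COLOR_BGR2HSV);m=cv2.inRange(hs,(5,150,150),(20,255,255));m[:150]=0;m[205:]=0
n,l,st,ce=cv2.connectedComponentsWithStats(m)
for i in range(1,n):
    if st[i,4]<60: print(st[i],ce[i],atz('top',ce[i],.279))
hs=cv2.cvtColor(s,cv2.COLOR_BGR2HSV);m=cv2.inRange(hs,(5,150,150),(20,255,255))
n,l,st,ce=cv2.connectedComponentsWithStats(m)
for i in range(1,n):
    if 2<st[i,4]<60: print('sc',st[i],ce[i],atz('scene',ce[i],.279))
b=cv2.resize(im[130:280,190:390],None,fx=3.5,fy=3.5,interpolation=cv2.INTER_CUBIC);cv2.imwrite('pics/b6.png',b)
"
```

```text
l6 tilt -0.0102 (np.int64(85), 102, np.float64(0.1049), np.float64(0.00017290730670881476))
13.8 [0.46963145 0.02060923 0.31855402] [[ 9.973e-01 -6.000e-04  7.350e-02]
 [-7.350e-02  1.000e-04  9.973e-01]
 [-6.000e-04 -1.000e+00  1.000e-04]]
[{'location': [301.1, 169.4], 'conf': 0.71}]
[{'location': [307.3, 226.9], 'conf': 0.91}] [ 0.66817207 -0.04499648  0.275     ]
[293 178   3   2   4] [293.75 178.75] [ 0.6309874  -0.02915271  0.279     ]
[292 181   3   1   3] [293. 181.] [ 0.62536274 -0.02724608  0.279     ]
[308 180   2   3   3] [308.66666667 181.        ] [ 0.62505434 -0.0656718   0.279     ]
[305 182   2   2   2] [305.5 182.5] [ 0.62136106 -0.05784636  0.279     ]
```

View pics/b6.png

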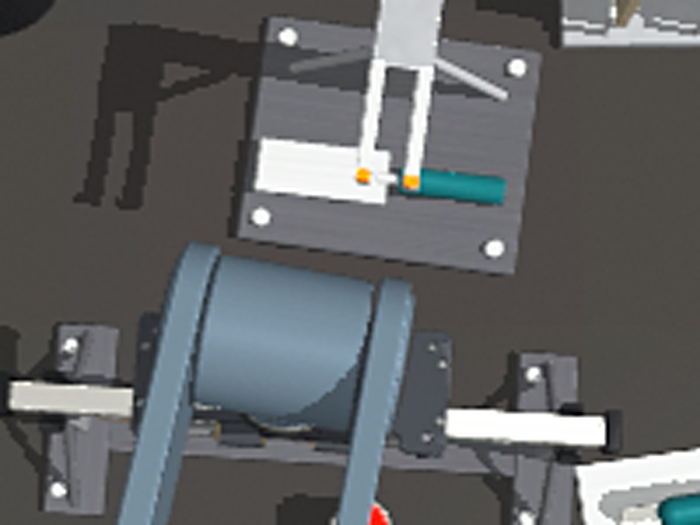

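>>> drive_tool --pt "3 0 0 0 0 0 0" --pt "9 0 0 0 0 0 0" --pt "17 0 0 0 0 0 0" --pt "26 0 -1 0 0 0 0" --pt "35 0 -2.5 0 0 0 0" --pt "44 0 -5 0 0 0 0" --pt "53 0 -8 0 0.5 0 0" --pt "62 0 -11 0 1 0 0" --pt "71 0 -14 0 1.5 0 0" --pt "80 0 -17 0 2 0 0"

```text
time: 15.0
position: [0.549, -0.0027, 0.3187]
tool_rot: [0.706, -0.039, 0.039, -0.706]
ft_force: [-0.1, 0.5, -5.9]
grip_width: 0.0219
```

>>> drive_tool --pt "8 0 -3 0 0.4 0 0" --pt "15 0 -6 0 0.8 0 0" --pt "21 0 -9 0 1.2 0 0" --pt "26 0 -12 0 1.5 0 0" --pt "30 0 -15 0 1.8 0 0" --pt "33 0 -18 0 2 0 0" --pt "36 0 -21 0 2 0 0" --pt "38 0 -24 0 2 0 0" --pt "39 0 -27 0 2 0 0" --pt "40 0 -29.5 0 2 0 0"

```text
time: 16.0
position: [0.5848, -0.0362, 0.3188]
tool_rot: [0.705, -0.051, 0.051, -0.705]
ft_force: [0.8, -0.2, -7.4]
grip_width: 0.022
```

```bash
python3 -c "
from h import *
o=get_obs();M=R.from_quat(o['tool_rot']).as_matrix();print(o['time'],o['position'],M.round(4))
for i in range(6): tl('c%d'%i)
camera('top');camera('scene')
for c in('top','scene','wrist'):
  for t in('rack_seat','hanger_cross'): 
    a=mark_of(c,t)[:1]; print(c,t,a,a and atz(c,a[0]['location'],.275 if t[0]=='r' else .3).round(4))
s=cv2.imread('pics/c5.png')
b=cv2.resize(camera('top')[130:260,220:380],(640,520),interpolation=cv2.INTER_CUBIC)
cv2.imwrite('pics/m.png',np.hstack([cv2.resize(s,(400,300)),cv2.resize(b,(369,300))]))
"
```

```text
16.0 [ 0.5847825  -0.036183    0.31881706] [[ 9.897e-01 -3.000e-04  1.429e-01]
 [-1.429e-01 -0.000e+00  9.897e-01]
 [-3.000e-04 -1.000e+00 -1.000e-04]]
c0 tilt -0.0104 (np.int64(66), 97, np.float64(0.1051), np.float64(0.00011408798337525942))
c1 tilt -0.0102 (np.int64(64), 97, np.float64(0.1048), np.float64(0.0001167346533363898))
c2 tilt -0.0154 (np.int64(81), 97, np.float64(0.1051), np.float64(0.00014640853139662752))
c3 tilt -0.0207 (np.int64(77), 97, np.float64(0.1051), np.float64(0.00014430447521093039))
c4 tilt -0.0215 (np.int64(75), 97, np.float64(0.1052), np.float64(0.00013835716849864245))
c5 tilt -0.022 (np.int64(72), 97, np.float64(0.1053), np.float64(0.00012149291388068077))
top rack_seat [] []
top hanger_cross [] []
scene rack_seat [{'location': [305.8, 227.0], 'conf': 0.94}] [ 0.6648 -0.047   0.275 ]
scene hanger_cross [{'location': [280.1, 205.8], 'conf': 0.58}] [ 0.5825 -0.031   0.3   ]
wrist rack_seat [{'location': [279.5, 343.1], 'conf': 0.65}] [ 0.6593 -0.0493  0.275 ]
wrist hanger_cross [{'location': [282.3, 250.1], 'conf': 0.83}] [ 0.5857 -0.0366  0.3   ]
```

View pics/m.png

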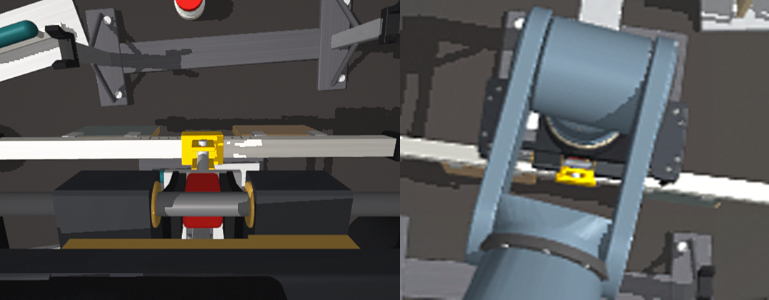

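>>> drive_tool --pt "1 0 -0.5 0 0 0 0" --pt "4 0 -1.2 0 0 0 0" --pt "9 0 -2 0 0 0 0" --pt "14 0 -2.6 0 0 0 0" --pt "19 0 -2.6 0 0 0 0" --pt "24 0 -2.6 0 0 0 0" --pt "29 0 -2.6 0 0 0 0" --pt "34 0 -2.6 0 0 0 0" --pt "38 0 -2.6 0 0 0 0" --pt "40 0 -2.6 0 0 0 0"

```text
time: 17.75
position: [0.6247, -0.0443, 0.3188]
tool_rot: [0.705, -0.05, 0.051, -0.705]
ft_force: [0.1, 0.3, -7.3]
grip_width: 0.022
```

```bash
python3 -c "
from h import *
o=get_obs();print(o['time'],o['position'],o['ft_force'])
for i in range(3): tl('d%d'%i)
s=camera('scene');cv2.imwrite('pics/d.png',np.hstack([cv2.resize(cv2.imread('pics/d2.png'),(400,300)),cv2.resize(s[130:300,200:400],(353,300),interpolation=cv2.INTER_CUBIC)]))
for c in('scene','wrist'):
  for t in('rack_seat','hanger_cross'): 
    a=mark_of(c,t)[:1]; print(c,t,a,a and atz(c,a[0]['location'],.275 if t[0]=='r' else .3).round(4))
"
```

```text
17.75 [ 0.62470455 -0.04430806  0.31875594] [ 0.11092604  0.28498453 -7.2984294 ]
d0 tilt -0.0117 (np.int64(80), 102, np.float64(0.105), np.float64(0.00016392850842527948))
d1 tilt -0.0121 (np.int64(76), 102, np.float64(0.1043), np.float64(0.00016282157464886927))
d2 tilt -0.0117 (np.int64(78), 102, np.float64(0.105), np.float64(0.00015225252163944002))
scene rack_seat [{'location': [225.5, 231.7], 'conf': 0.67}] [ 0.4818 -0.15    0.275 ]
scene hanger_cross [{'location': [292.7, 214.1], 'conf': 0.47}] [ 0.6231 -0.0398  0.3   ]
wrist rack_seat [{'location': [390.8, 189.6], 'conf': 0.63}] [0.6062 0.0219 0.275 ]
wrist hanger_cross [{'location': [285.2, 252.6], 'conf': 0.62}] [ 0.6264 -0.0436  0.3   ]
```

View pics/d.png

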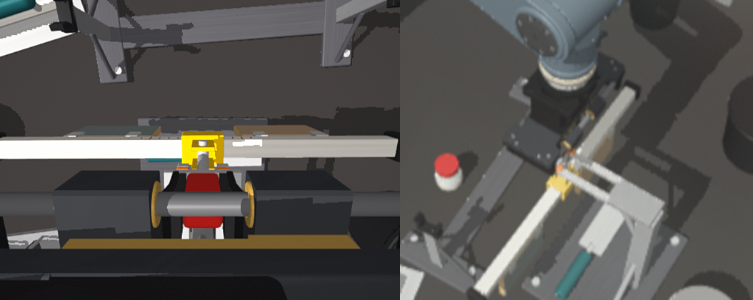

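>>> drive_tool --pt "2 0 0 0 0 0 0" --pt "6 0 0 0 0 0 0" --pt "11 0 0 0 0 0 0" --pt "16 0 0 0 0 0 0" --pt "21 0 0 0 0 0 0" --pt "26 0 0 0 0 0 0" --pt "30 0 0 0 0 0 0" --pt "33 0 0 0 0 0 0" --pt "35 0 0 0 0 0 0" --pt "35 0 0 0 0 0 0"

```text
time: 19.15
position: [0.659, -0.0492, 0.3187]
tool_rot: [0.705, -0.051, 0.051, -0.705]
ft_force: [0.4, 0.2, -8.0]
grip_width: 0.0219
```

```bash
python3 -c "
from h import *
o=get_obs();print(o['time'],o['position'],o['ft_force'])
for i in range(2): tl('e%d'%i)
im=cv2.imread('pics/e1.png')
s=camera('scene');cv2.imwrite('pics/e.png',np.hstack([cv2.resize(im[160:320,200:370],(400,376),interpolation=cv2.INTER_CUBIC),cv2.resize(s[170:270,240:340],(376,376),interpolation=cv2.INTER_CUBIC)]))
hs=cv2.cvtColor(im,cv2.COLOR_BGR2HSV);m=cv2.inRange(hs,(3,150,130),(20,255,255))
n,l,st,ce=cv2.connectedComponentsWithStats(m)
for i in range(1,n):
    if 6<st[i,4]: print(st[i],ce[i].round(1),atz('wrist',ce[i],.281).round(4))
"
```

```text
19.15 [ 0.65903655 -0.04924491  0.31873574] [ 0.43663756  0.19825954 -8.02472471]
e0 tilt -0.0114 (np.int64(85), 100, np.float64(0.105), np.float64(0.0001959876261750971))
e1 tilt -0.0115 (np.int64(81), 99, np.float64(0.105), np.float64(0.0001430418233216279))
[245 177  19  14 228] [254.3 183.4] [ 0.6246 -0.0608  0.281 ]
[305 177  18  14 236] [313.9 183.6] [ 0.6296 -0.0275  0.281 ]
[280 195   7   1   7] [283. 195.] [ 0.6336 -0.0457  0.281 ]
[343 254  13  64 325] [350.7 282.2] [ 0.6931 -0.0129  0.281 ]
[212 257   7  61 251] [214.6 288.2] [ 0.6851 -0.0954  0.281 ]
```

View pics/e.png

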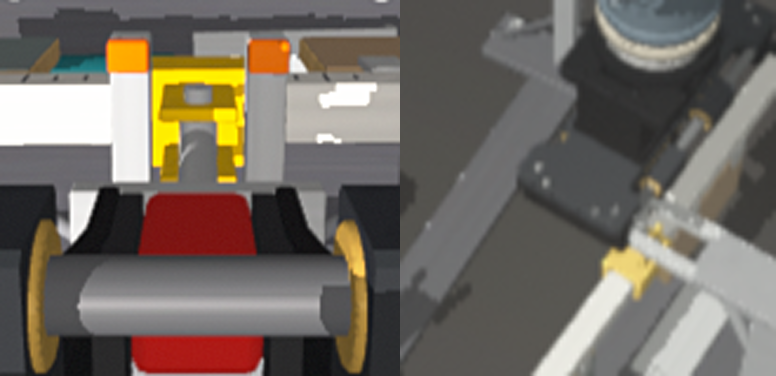

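The picture shows the stem centred between the prongs, with the orange tips at (128,55) and (268,55), and the cross-piece past the lips. Lowering now.

>>> drive_tool --pt "0 2 0 0 0 0 0" --pt "0 5 0 0 0 0 0" --pt "0 9 0 0 0 0 0" --pt "0 13 0 0 0 0 0" --pt "0 16 0 0 0 0 0" --pt "0 18 0 0 0 0 0" --pt "0 20 0 0 0 0 0" --pt "0 21 0 0 0 0 0" --pt "0 22 0 0 0 0 0" --pt "0 22 0 0 0 0 0"

```text
time: 20.3
position: [0.6587, -0.0492, 0.2968]
tool_rot: [-0.705, 0.051, -0.051, 0.705]
ft_force: [0.5, -0.7, -7.0]
grip_width: 0.0219
```

>>> drive_tool --pt "0 0.5 0 0 0 0 0" --pt "0 1 0 0 0 0 0" --pt "0 1.5 0 0 0 0 0" --pt "0 2 0 0 0 0 0" --pt "0 2 0 0 0 0 0"

```text
time: 20.8
position: [0.6587, -0.0492, 0.2947]
tool_rot: [-0.705, 0.051, -0.051, 0.705]
ft_force: [0.5, 0.4, -6.9]
grip_width: 0.022
```

>>> drive_tool --pt "0 0.4 0 0 0 0 0" --pt "0 0.8 0 0 0 0 0" --pt "0 1.0 0 0 0 0 0" --pt "0 1.0 0 0 0 0 0"

```text
time: 21.2
position: [0.6588, -0.0492, 0.2943]
tool_rot: [0.705, -0.05, 0.051, -0.705]
ft_force: [-0.2, 0.8, -5.0]
grip_width: 0.0218
```

Contact beginning; go on in small steps.

>>> drive_tool --pt "0 0.4 0 0 0 0 0" --pt "0 0.8 0 0 0 0 0" --pt "0 1.0 0 0 0 0 0" --pt "0 1.0 0 0 0 0 0"

```text
time: 21.6
position: [0.6589, -0.0492, 0.2942]
tool_rot: [0.705, -0.05, 0.051, -0.705]
ft_force: [-2.8, 0.7, 2.6]
grip_width: 0.0218
```

>>> drive_tool --pt "0 0.4 0 0 0 0 0" --pt "0 0.7 0 0 0 0 0" --pt "0 0.7 0 0 0 0 0"

```text
time: 21.9
position: [0.6589, -0.0492, 0.2941]
tool_rot: [0.705, -0.05, 0.051, -0.705]
ft_force: [-3.4, 0.8, 6.3]
grip_width: 0.0219
```

```bash
python3 -c "
from h import *
print(get_obs()['position']);tl('f');force(4)"
```

```text
[ 0.65891185 -0.04917934  0.29411419]
f tilt -0.0126 (np.int64(68), 99, np.float64(0.1058), np.float64(0.00011902794514277006))
mean F [-3.898  1.345  6.378  0.106  0.833 -0.023] sd [0.33 0.5  0.12 0.03 0.03 0.03]
```

>>> drive_tool --pt "0 -0.5 0 0 0 0 0" --pt "0 -0.9 0 0 0 0 0" --pt "0 -1.2 0 0 0 0 0" --pt "0 -1.2 0 0 0 0 0"

```text
time: 22.55
position: [0.6593, -0.0493, 0.2941]
tool_rot: [0.705, -0.05, 0.051, -0.705]
ft_force: [-2.2, 1.0, 6.3]
grip_width: 0.0216
```

>>> drive_tool --pt "0 0 0 0 0 0 22" --pt "0 0 0 0 0 0 24" --pt "0 0 0 0 0 0 28" --pt "0 0 0 0 0 0 36" --pt "0 0 0 0 0 0 45" --pt "0 0 0 0 0 0 50" --pt "0 0 0 0 0 0 50" --pt "0 0 0 0 0 0 50" --newtons 10

```text
time: 23.35
position: [0.6588, -0.0492, 0.2933]
tool_rot: [-0.705, 0.051, -0.051, 0.705]
ft_force: [0.6, 0.7, -0.4]
grip_width: 0.0494
```

```bash
python3 -c "
from h import *
print(get_obs()['position'],get_obs()['grip_width']);tl('h0');force(4);tl('h1')"
```

```text
[ 0.6587908  -0.04920369  0.29327526] 0.049421957933238586
h0 tilt -0.0126 (np.int64(97), 102, np.float64(0.1021), np.float64(0.0002217582066991396))
mean F [-0.139  0.045 -0.344  0.007  0.005  0.   ] sd [0.18 0.44 0.47 0.02 0.01 0.04]
h1 tilt -0.0126 (np.int64(88), 102, np.float64(0.1022), np.float64(0.000166073970336585))
```

Released, level and still. Retreat straight up.

>>> drive_tool --pt "0 -5 0 0 0 0 60" --pt "0 -15 0 0 0 0 60" --pt "0 -30 0 0 0 0 60" --pt "0 -50 0 0 0 0 60" --pt "0 -75 0 0 0 0 60" --pt "0 -100 0 0 0 0 60" --pt "0 -120 0 0 0 0 60" --pt "0 -130 0 0 0 0 60" --pt "0 -130 0 0 0 0 60" --pt "0 -130 0 0 0 0 60"

```text
time: 24.65
position: [0.6584, -0.0491, 0.4227]
tool_rot: [-0.705, 0.051, -0.05, 0.705]
ft_force: [-0.8, -0.0, -0.0]
grip_width: 0.06
```

```bash
python3 -c "
from h import *
o=get_obs();print(o['time'],o['position'],o['ft_force'])
w0=camera('wrist');ob=get_obs();P=[]
for t,z in(('bar_left',.18),('bar_right',.18),('hanger_cross',.275),('hanger_grip',.312)):
  a=mark_of('wrist',t)[:1];print(t,a,a and atz('wrist',a[0]['location'],z,ob).round(4))
for i in range(6): w1=camera('wrist')
print('diff',np.abs(w1.astype(int)-w0).mean())
s=camera('scene')
cv2.imwrite('pics/end.png',np.hstack([cv2.resize(w1,(400,300)),cv2.resize(s[110:310,200:440],(360,300),interpolation=cv2.INTER_CUBIC)]))
"
```

```text
24.65 [ 0.6584049  -0.04913464  0.42274697] [-0.82427509 -0.04915874 -0.03433065]
bar_left [{'location': [449.4, 175.8], 'conf': 0.97}] [0.6826 0.1377 0.18  ]
bar_right [{'location': [107.0, 179.2], 'conf': 0.58}] [ 0.6302 -0.2472  0.18  ]
hanger_cross [] []
hanger_grip [{'location': [282.2, 207.3], 'conf': 0.64}] [ 0.6584 -0.05    0.312 ]
diff 2.161068594104308
```

View pics/end.png

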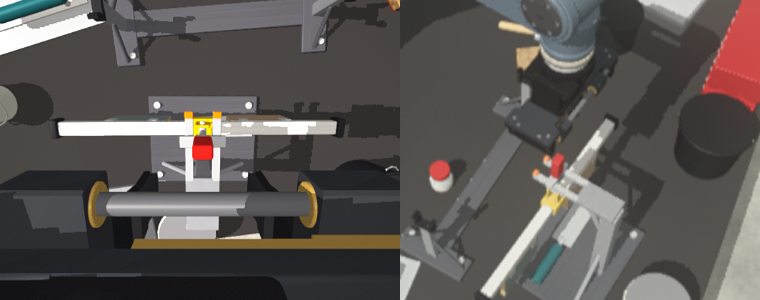

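The bar hangs across the fork, level, and the gripper is clear above it. A final stillness check, then hand-in.

```bash
python3 -c "
from h import *
g=lambda:cv2.cvtColor(camera('wrist'),cv2.COLOR_BGR2GRAY)[150:200,60:500].astype(np.float32)
a=g();r=[]
for i in range(8):
  b=g();r.append(np.round(cv2.phaseCorrelate(a[:,:140],b[:,:140])[0]+cv2.phaseCorrelate(a[:,300:],b[:,300:])[0],2))
print(np.array(r));o=get_obs();print(o['time'],o['ft_force']);print(hand_in())"
```

```text
[[ 0.05 -0.02 -0.06 -0.08]
 [ 0.15 -0.01 -0.02 -0.07]
 [ 0.13 -0.02 -0.03 -0.1 ]
 [ 0.19 -0.02 -0.09 -0.09]
 [ 0.15 -0.03 -0.06 -0.11]
 [ 0.16 -0.02 -0.07 -0.08]
 [ 0.15 -0.   -0.01 -0.1 ]
 [ 0.16 -0.04 -0.05 -0.09]]
25.7 [-0.37235088  0.79297549  0.01803985]
the job is handed in; nothing more can be done
None
```

The bar now hangs from the rack's fork, released, level and still, and I handed the job in at about 26 s of the 72 s allowed. `hand_in()` reports no verdict.

- **Finding the balance:** I gripped the red grip and tried small lifts. The first tipped left end down, so I slid the collar 40 mm towards +y. The second tipped right end down, so I slid it 6 mm back. The largest tip I measured on the way was about 0.046 rad. After that it hung free with a steady tilt of about 0.010 rad, even on a higher lift.
- **Carrying and placing:** I lifted the bar clear and moved it slowly to the rack; the tilt stayed at or below 0.022 rad. I then lowered it into the fork in small steps. At its highest the push on the fork was about 13–14 N, the bar's weight included.

**Last checks:**
- **Tilt:** −0.013 rad after release, against a limit of 0.07.
- **Position:** the grip is within about 1–2 mm of the fork seat in plan. The network did not find the cross-piece in the last wrist picture, so this rests on the grip position and the picture itself.
- **Stillness:** the bar ends moved less than 0.2 pixel over the last 0.4 s.
- **Contact:** the gripper is about 130 mm above the grip, with no force beyond noise.
- **Bystanders:** none looked moved in the last pictures, but I did not measure their positions.

**Checks that disagreed:** some network readings of the rack seat were wrong while the arm was blocking the view. I ignored them and used the orange fork tips instead.

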